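# Load the bead polisher and clamp its bowl

### The arm

A 6-joint arm with a two-finger parallel gripper is mounted at the origin on the work surface. World frame = base frame: x ahead of the robot, y to its left, z up, the work surface at z = 0. Lengths are in mm, angles in degrees, forces in N, time in s.
With the tool pointing down it reaches from about 350 to 850 mm from the base axis. Payload 8.1 kg.
Tool frame: the origin (TCP) lies on the centre line of the jaws, within the pads' length; the fingertips stand 19 mm ahead of it and the grasp point (between the pads) is the TCP (r.tip_reach is the z of the fingertips in the tool frame, in mm); z points along the fingers, y is the line along which they close (so a half turn about z gives the same grasp; the last joint's range is limited). The gripper opens to 85 mm and grips with 20 to 120 N. Pads are 22 mm wide; open, the fingers measure 114 mm over their backs; the gripper's body (76 mm by 85 mm) begins 54 mm behind the grasp point. The pads swing forward as they close: fully open they stand 13 mm farther back than shut.
Start: joints at [71.711, 7.471, 85.268, -0, 87.261, -4.893], TCP at [138.983, 583.686, 250.292] pointing down, gripper open.
Joint ranges: [-169.43, 169.43], [-51.17, 129.36], [1.28, 143.12], [-76.62, 256.62], [0, 156.53], [-152.29, 152.29]. Speed limits (degrees/s): [136.94, 136.94, 159.86, 180, 180, 180].

### API

Orientations are given as [roll, pitch, yaw] about the fixed x, y, z axes, in that order (R = Rz(yaw) Ry(pitch) Rx(roll)).
In Python, from bench import r gives the robot as it stands. The module is installed in compiled form; this text tells all that it offers.
- The arm moves only by the shell command python3 -m handwheel 'ROWS' [FORCE]. ROWS is JSON, a list of rows, each a list of 7 numbers: the shift along the tool's x, y, z in m, then the turn, a rotation vector about the tool's x, y, z in degrees, then the finger opening in m, from 0 to 0.0854. In form: [[tx, ty, tz, ax, ay, az, claw], ...]. A call has 1 to 8 rows; each row shifts and turns the commanded pose from where the row before left it, along the tool's axes as they then stand; what a row does not reach is not made up. A row lasts 1/12 s, in which the tool goes at most 41.7 mm and 7.16 degrees, less where a joint would pass 70% of its speed; a pose out of reach is approached as far as the arm can. A call with a gripper value outside its range is refused whole. The fingers move at their own pace and stop on an object; FORCE is the grip in N (left out, the last holds). Time passes only in rows, so rows that do not move let the fingers close. It gives the time, the measured TCP pose, the force, the opening and the grip force at its end, in the units of the state.
- r.sense(): the state, without advancing time (a new reading comes with each control period).
- r.snapshot(name): name is "scene" or "side" or "wrist"; returns (picture, depth): 384x512x3 uint8, blue, green, red; 384x512 float32, mm along the optical axis (not along the pixel's ray), 0 where there is no reading.
- r.calibration(name): a dict with "vfov" (degrees; the focal length in pixels is half the picture's height over the tangent of half this angle, whatever the lens; pixels are square), "cx", "cy" (the principal point, pixels), "rvec" (rotation vector, rad) and "tvec" (3), from world to camera coordinates, as OpenCV has them; the wrist camera has in their place "tool_from_camera" (4x4, takes a point from camera to tool coordinates, whose origin is the TCP and whose axes are the flange's). Camera axes: x right, y down, z forward; pixel columns grow to the right and rows downward; lengths in mm; the calibration is good to about 2 mm. A picture is of the moment at which its call begins: read the wrist's pose just before it. calibration takes no time and is no camera call.
- r.hand_in(): hands the job in; it is judged then, once.
The state is a dict: "time": time; "joint_pos": joint angles; "qd": joint speeds; "joint_efforts": joint torques, N m; "tool_pos": TCP position; "tcp_rot": TCP orientation; "ft_force": force on the tool from outside, world axes, zero at the start; "wrist_torque": the same for the moment, N m; "finger_gap": finger opening in mm; "grip_force": force on a finger pad.
Only numpy, scipy, OpenCV 4.12 (cv2) and the standard library are available. Lean on these libraries where they do the work, as an engineer would, in place of code of your own. Each camera call takes 0.05 s, during which the arm holds its last target. There are 200 camera calls.

### The job

Pick up the white cup and pour all seven brass beads out of it into the blue bowl of the polishing machine, then stand the empty cup upright on the grey mat again. After that, swing the machine's red-knobbed clamp arm over so that its rubber foot rests on the bowl's rim and holds the bowl down. Leave the bowl in its seat and do not disturb the hammer, the steel block or the bottle.

Things in the scene. Friction and masses are not known exactly. Their poses are not given: they have to be found in the camera images.
- cup: loose white ceramic cup without handle, 140 g, 70 high, flaring from 54 diameter at the foot to 72 at the rim (wall 3.5, floor 4 thick), with a straight cork sleeve round it, 67 diameter, from 4 to 50 above the underside: grip it there. Origin at the centre of its underside, z along its axis towards the mouth. It starts upright on the grey mat with the seven beads in it
- cup_rim (a point): centre of the cup's mouth, 70 above its origin
- bead0: one of seven alike loose brass beads, barrel-shaped, 14.6 diameter, 13 long, 14 g, rolls easily. Origin at its centre, z along its axis. Starts standing on the cup's inner floor
- bead1: one of seven alike loose brass beads, barrel-shaped, 14.6 diameter, 13 long, 14 g, rolls easily. Origin at its centre, z along its axis. Starts standing on the cup's inner floor
- bead2: one of seven alike loose brass beads, barrel-shaped, 14.6 diameter, 13 long, 14 g, rolls easily. Origin at its centre, z along its axis. Starts standing on the cup's inner floor
- bead3: one of seven alike loose brass beads, barrel-shaped, 14.6 diameter, 13 long, 14 g, rolls easily. Origin at its centre, z along its axis. Starts standing on the cup's inner floor
- bead4: one of seven alike loose brass beads, barrel-shaped, 14.6 diameter, 13 long, 14 g, rolls easily. Origin at its centre, z along its axis. Starts standing on the cup's inner floor
- bead5: one of seven alike loose brass beads, barrel-shaped, 14.6 diameter, 13 long, 14 g, rolls easily. Origin at its centre, z along its axis. Starts standing on the cup's inner floor
- bead6: one of seven alike loose brass beads, barrel-shaped, 14.6 diameter, 13 long, 14 g, rolls easily. Origin at its centre, z along its axis. Starts standing on the cup's inner floor
- mat: grey felt mat, fixed to the bench, 170 x 170, 3 thick. Origin at the centre of its underside, x and y along its edges
- machine: polishing machine, fixed: grey base 170 x 170 (x, y), flat top at height 50. Origin at the centre of its underside on the bench, z up. Four 7 high tabs on top keep the bowl's foot centred (play 2.5). On the +y side stands the clamp: two steel cheeks up to height 138, x within 15, y 87 to 113. Nothing stands higher than the bowl on the other three sides
- bowl: loose blue plastic bowl, 450 g, seated on the machine's top: round, foot 112 diameter, rim 150 outer diameter, 60 high, so that its rim is 110 above the bench; wall and floor 5 thick. Origin at the centre of its underside, z up
- clamp (a joint): clamp arm angle in rad, about a level hinge along the machine's x axis: 0 level over the bowl, foot on the rim; 1.57 straight up; 2.3 at its stop, leaning away from the bowl. Starts open, at its stop. No spring: its weight (220 g) keeps it open, and once pushed past upright towards the bowl it drops by itself onto the rim. Needs about 2 N at the knob
- clamp_hinge (a point): middle of the clamp's hinge, 125 above the bench, at y = +100 in the machine's frame; its axes are the machine's
- clamp_knob (a point): centre of the red ball, 24 diameter, at the free end of the clamp arm, 80 from the hinge. The arm is a steel bar 12 x 12; a black rubber foot, 15 deep below the arm's centre line, sits under it 27 from the hinge
- hammer: bystander: a loose hammer, 220 long, lying on the bench. Origin about the middle of its underside
- block: bystander: a loose steel bench block, 80 x 80 x 22, 1 kg. Origin at the centre of its underside
- bottle: bystander: a loose green glass bottle, closed, 64 diameter, 190 high. Origin at the centre of its underside

How it is judged (in metres and radians):
On the way, in this order (a step that is already met when the one before it is completed fails the run):
1. the cup is tipped, by more than 50 degrees, with its mouth above the bowl (angle between cup's own z axis and vertical above 0.9 rad and horizontal distance between cup_rim and bowl below 0.1 m and z of cup_rim in the frame of bowl above 0.03 m), for 0.05 s.
2. all seven beads are in the bowl (horizontal distance between each of bead0, bead1, bead2, bead3, bead4, bead5, bead6 and bowl below 0.072 m and z of bead0 in the frame of bowl between 0.002 and 0.058 m and z of bead1 in the frame of bowl between 0.002 and 0.058 m and z of bead2 in the frame of bowl between 0.002 and 0.058 m and z of bead3 in the frame of bowl between 0.002 and 0.058 m and z of bead4 in the frame of bowl between 0.002 and 0.058 m and z of bead5 in the frame of bowl between 0.002 and 0.058 m and z of bead6 in the frame of bowl between 0.002 and 0.058 m), for 0.1 s.
3. the empty cup stands upright on the mat again (x of cup in the frame of mat between -0.085 and 0.085 m and y of cup in the frame of mat between -0.085 and 0.085 m and angle between cup's own z axis and vertical below 0.12 rad and z of cup in the frame of mat below 0.008 m and linear speed of cup below 0.03 m/s), for 0.2 s.
4. the clamp arm is over, its foot on the bowl's rim (value of joint clamp between -0.08 and 0.08 rad), for 0.2 s.
At the end, for the whole second after the job is handed in: All seven beads lie still inside the bowl (centres below its rim); the cup stands still and upright (within 7 degrees) with its centre on the mat; the clamp arm is within 0.08 rad of level with its foot on the rim; the bowl is level and seated within 8 mm of the machine's centre (all of step 2 and all of step 3 and all of step 4 and linear speed of each of bead0, bead1, bead2, bead3, bead4, bead5, bead6 below 0.03 m/s and horizontal distance between bowl and machine below 0.008 m and angle between bowl's own z axis and vertical below 0.06 rad); the robot touches nothing.
It fails at once if a bystander (hammer, block, bottle) is moved more than 25 mm or the bottle tipped (distance of any of hammer, block, bottle from where it was at the start of the episode above 0.025 m or angle between bottle's own z axis and vertical above 0.3 rad).
It fails at once if the bowl is knocked out of its seat (lifted or shifted more than 20 mm, or tipped) (distance of bowl from where it was at the start of the episode above 0.02 m or angle between bowl's own z axis and vertical above 0.3 rad).
It also fails if it takes over 64 s, if anything falls off the work surface, if the arm or the gripper's body presses on something with over 40 N, if the wrist force passes 120 N, or if a joint passes its speed limit or range.

## Working session

There is one attempt and no reset: what is moved stays moved. The work goes in short steps, Python scripts to look and compute and a shell command to move; the robot and the scene stay as the last step left them, time stands still between calls to the robot, and variables do not carry over. Pictures are saved under pics/ and viewed, at most 12 in all, crops included, and the job is handed in when it is done.

```bash
mkdir -p pics; cat > h.py <<'E'
import numpy as np, cv2
from bench import r
def snap(n,name):
    p,d=r.snapshot(n); cv2.imwrite(f'pics/{name}.png',p); np.save(f'pics/{name}.npy',d); return p,d
def cam(n):
    c=r.calibration(n); f=192/np.tan(np.radians(c['vfov']/2))
    if 'rvec' in c:
        R=cv2.Rodrigues(np.array(c['rvec'],float))[0]; t=np.array(c['tvec'],float).ravel()
        return f,c['cx'],c['cy'],R.T,-R.T@t
    from scipy.spatial.transform import Rotation as Ro
    s=r.sense(); T=np.array(c['tool_from_camera']); Rw=Ro.from_euler('xyz',s['tcp_rot'],degrees=True).as_matrix()
    return f,c['cx'],c['cy'],Rw@T[:3,:3],Rw@T[:3,3]+np.array(s['tool_pos'])
def cloud(n,d):
    f,cx,cy,R,o=cam(n); v,u=np.mgrid[:d.shape[0],:d.shape[1]]
    P=np.stack([(u-cx)/f*d,(v-cy)/f*d,d],-1)@R.T+o; P[d==0]=np.nan; return P
def ray(n,u,v,z):
    f,cx,cy,R,o=cam(n); k=R@np.array([(u-cx)/f,(v-cy)/f,1]); return o+k*(z-o[2])/k[2]
E
python3 - <<'E'
from h import *
s=r.sense();print(s)
a,da=snap('scene','s0');b,db=snap('side','b0')
print(cam('scene'),cam('side'))
cv2.imwrite('pics/v0.png',np.hstack([cv2.resize(a,(400,300)),cv2.resize(b,(400,300))]))
E
```

```text
{'time': 0.0, 'joint_pos': array([ 7.17119970e+01,  7.51449871e+00,  8.53297010e+01, -6.22986256e-04,
        8.72627633e+01, -4.89435427e+00]), 'qd': array([ 0.00069466,  0.13075481, -0.01551913,  0.0379255 , -0.05026318,
        0.07304044]), 'joint_efforts': array([ 2.66584226e-03, -5.69408834e+01, -5.00549591e+01,  1.08050128e-05,
        1.49672624e-02,  4.32974147e-06]), 'tool_pos': array([138.8141551 , 583.18280942, 249.24672461]), 'tcp_rot': array([-1.79893374e+02, -8.50600106e-03,  1.66606374e+02]), 'ft_force': array([0.34552728, 1.43698089, 0.01364957]), 'wrist_torque': array([ 0.03341919, -0.01167037, -0.0037424 ]), 'grip_force': 0.0, 'finger_gap': 85.16039649511666}
(np.float64(470.9630211358679), 261.3814332068236, 192.36035351061915, array([[ 0.61601026,  0.6730687 , -0.40927972],
       [ 0.78764065, -0.51810019,  0.33345825],
       [ 0.01239241, -0.52777905, -0.8492913 ]]), array([ 969.91981164, -362.64964144, 1038.27915706])) (np.float64(369.36619016847493), 255.8914252632214, 187.01372006765837, array([[ 0.98512012, -0.11353279,  0.12902966],
       [-0.17069319, -0.55870722,  0.81160956],
       [-0.0200545 , -0.82155739, -0.569773  ]]), array([ 372.67331846, -853.72244343,  714.76438895]))
```

View pics/s0.png

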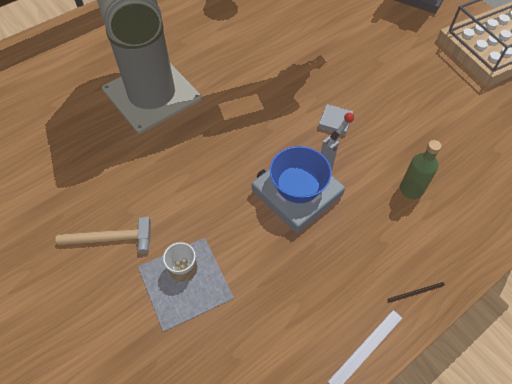

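View pics/b0.png

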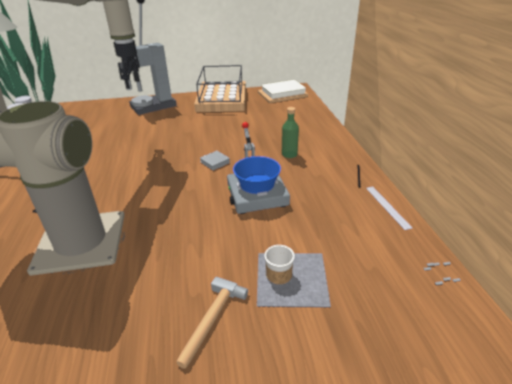

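The scene view shows the cup at (180,262) on the mat (185,282), bowl at (300,175), red knob at (349,117), block at (336,120) just beside the clamp, bottle at (420,175), hammer head at (144,235). The side view agrees.

```bash
cat > m.py <<'E'
from h import *
def circ(P):
    A=np.c_[P[:,:2],np.ones(len(P))]; c=np.linalg.lstsq(A,(P[:,:2]**2).sum(1),rcond=None)[0]
    return c[:2]/2, np.sqrt(c[2]+(c[:2]**2).sum()/4)
for n,f in(('scene','s0'),('side','b0')):
    a=cv2.imread(f'pics/{f}.png');P=cloud(n,np.load(f'pics/{f}.npy'));h=cv2.cvtColor(a,cv2.COLOR_BGR2HSV)
    H,S,V=[h[...,i].astype(int) for i in range(3)];z=P[...,2]
    m=(abs(H-112)<12)&(S>150)&(z>105)&(z<116);print(n,'bowl',m.sum(),circ(P[m]))
    m=(S<70)&(V>130)&(z>67)&(z<79)&(P[...,1]<300);print('cup',m.sum(),circ(P[m]), np.nanmedian(z[m]))
    m=((H<6)|(H>174))&(S>170)&(V>100)&(z>100);print('knob',m.sum(),np.nanmean(P[m],0),np.nanmin(P[m],0),np.nanmax(P[m],0))
    m=(S<60)&(z>44)&(z<56);q=P[m];c=P[(abs(H-112)<12)&(S>150)][:,:2].mean(0);q=q[np.hypot(*(q[:,:2]-c).T)<130]
    print('mtop',len(q),cv2.minAreaRect(q[:,:2].astype(np.float32)))
    m=(S<50)&(z>0.5)&(z<6)&(V>60);k,l,st,ce=cv2.connectedComponentsWithStats(m.astype(np.uint8))
    for i in range(1,k):
        if st[i,4]>300: print('flat',st[i,4],cv2.minAreaRect(P[l==i][:,:2].astype(np.float32)))
    m=(S<70)&(z>16)&(z<28);k,l,st,ce=cv2.connectedComponentsWithStats(m.astype(np.uint8))
    for i in range(1,k):
        if st[i,4]>100: print('h22',st[i,4],cv2.minAreaRect(P[l==i][:,:2].astype(np.float32)))
    m=(abs(H-70)<25)&(S>80)&(z>30)&(z<200)&(P[...,0]>300);print('bottle',m.sum(),np.nanmean(P[m],0),np.nanmin(P[m],0),np.nanmax(P[m],0))
    m=(z>5)&(z<40)&(P[...,1]<0)&(P[...,0]>200)&(P[...,0]<420);print('hammer',np.nanmin(P[m],0),np.nanmax(P[m],0))
E
python3 m.py
```

```text
scene bowl 206 (array([531.37661338, 112.64212091]), np.float64(71.15586009409105))
cup 191 (array([ 351.05553157, -115.53400767]), np.float64(212.29343996341032)) 72.27443365758461
knob 16 [520.87703746 263.36284493 193.04310608] [514.33160276 254.91776326 188.23730145] [529.36255243 270.20425544 198.19375987]
mtop 0 ((0.0, 0.0), (0.0, 0.0), 0.0)
flat 3690 ((554.2862548828125, -246.34579467773438), (171.4813232421875, 171.75723266601562), 78.94719696044922)
flat 670 ((919.5459594726562, -20.394149780273438), (26.60132598876953, 219.13999938964844), 5.619724750518799)
h22 142 ((42.39861297607422, -19.36712646484375), (134.13560485839844, 54.78549575805664), 66.2707290649414)
h22 489 ((411.8887634277344, 356.89276123046875), (79.6353530883789, 83.75518035888672), 30.821914672851562)
h22 205 ((576.2070922851562, 72.01211547851562), (229.24314880371094, 114.09754943847656), 48.6953125)
h22 346 ((397.60870361328125, -261.1850891113281), (28.287710189819336, 89.10739135742188), 56.558528900146484)
bottle 2 [717.50982914 347.16928798 132.72624852] [716.65749916 346.32894729 128.8548051 ] [
[... 777 characters left out ...]
30477905273438), 19.799890518188477)
h22 235 ((407.95050048828125, 356.8180236816406), (81.32057189941406, 86.2861557006836), 30.89314079284668)
h22 175 ((534.00390625, 28.765731811523438), (168.82156372070312, 8.782224655151367), 3.567786693572998)
h22 187 ((14.253791809082031, -41.21101379394531), (136.17955017089844, 58.81186294555664), 22.267488479614258)
h22 336 ((395.4713439941406, -261.67059326171875), (27.334836959838867, 86.85872650146484), 57.0544548034668)
bottle 280 [693.09923632 339.45706502  97.10790888] [669.64655846 325.70099102  30.21981655] [722.04487211 360.46110964 167.35272017]
hammer [ 271.11799505 -437.58100277    5.1223511 ] [ 419.93302622 -228.70300881   27.43940838]
```

```bash
cat > m2.py <<'E'
from m import *
for n,f,c in(('scene','s0',(180,262)),('side','b0',(280,262))):
    a=cv2.imread(f'pics/{f}.png');P=cloud(n,np.load(f'pics/{f}.npy'));h=cv2.cvtColor(a,cv2.COLOR_BGR2HSV)
    S=h[...,1].astype(int);V=h[...,2].astype(int);z=P[...,2]
    print('ray',ray(n,*c,73))
    v,u=np.mgrid[:384,:512]; near=np.hypot(u-c[0],v-c[1])<35
    m=near&(z>69)&(z<79)&(P[...,1]<0); print(m.sum(),circ(P[m]))
    m=((near&(S<60)&(V>150)).astype(np.uint8)); k=max(cv2.findContours(m,0,1)[0],key=cv2.contourArea)
    e=cv2.fitEllipse(cv2.convexHull(k)); print('ell',e, ray(n,*e[0],73))
    m=near&(z>15)&(z<45)&(P[...,1]<0)&(P[...,0]>460); print('sleeve',m.sum(),circ(P[m]))
E
python3 m2.py | grep -A99 '^ray'
python3 - <<'E'
from h import *
from scipy.spatial.transform import Rotation as Ro
print(np.degrees(np.arctan2(-210,520)), Ro.from_euler('xyz',r.sense()['tcp_rot'],degrees=True).as_matrix().round(3))
E
```

```text
ray [ 537.68600401 -237.25228156   73.        ]
172 (array([ 525.98569071, -232.26002422]), np.float64(33.74659324203294))
ell ((185.06265258789062, 264.9984130859375), (49.03094482421875, 64.8926010131836), 86.44889831542969) [ 550.46938472 -232.33731304   73.        ]
sleeve 418 (array([ 528.86448849, -233.15182192]), np.float64(27.94525381287624))
ray [ 520.77488173 -256.1639413    73.        ]
112 (array([ 522.46306012, -233.34462423]), np.float64(33.88627386809921))
ell ((283.4848937988281, 269.1060485839844), (51.98411560058594, 65.719970703125), 69.21831512451172) [ 523.68552832 -279.36368235   73.        ]
sleeve 395 (array([ 521.95919511, -235.61079605]), np.float64(30.392977767193113))
-21.99112991717713 [[-0.973  0.232 -0.001]
 [ 0.232  0.973 -0.002]
 [ 0.    -0.002 -1.   ]]
```

```bash
cat > plan.py <<'E'
import sys
from h import *
from scipy.linalg import logm,expm,fractional_matrix_power
from scipy.spatial.transform import Rotation as Ro
# x y z az down roll N : tool z at azimuth az, 'down' deg below level; roll (deg about tool z) from x-up; path as N equal rows
x,y,z,az,dn,ro,N=[float(v) for v in sys.argv[1:8]]
R=Ro.from_euler('xyz',[0,90+dn,az],degrees=True).as_matrix()  # tool z -> az/down, tool x -> points down
R=R@Ro.from_euler('z',180+ro,degrees=True).as_matrix()
B=np.eye(4);B[:3,:3]=R;B[:3,3]=[x,y,z]
s=r.sense();A=np.eye(4);A[:3,:3]=Ro.from_euler('xyz',s['tcp_rot'],degrees=True).as_matrix();A[:3,3]=s['tool_pos']
D=np.linalg.inv(A)@B; w=Ro.from_matrix(D[:3,:3]).as_rotvec(degrees=True)
E=expm(np.real(logm(D))/N); 
print('total shift',(D[:3,3]/1000).round(4),'turn',w.round(2))
print('row',(E[:3,3]/1000).round(4),Ro.from_matrix(E[:3,:3]).as_rotvec(degrees=True).round(2))
T=A.copy();o=[]
for i in range(int(N)): T=T@E;o.append(T[:3,3].round(0))
print('path',[[int(c) for c in q] for q in o[::max(1,int(N)//8)]],'q',s['joint_pos'].round(0),'t',round(s['time'],2))
E
python3 plan.py 430 -185 300 -27 30 0 22
```

```text
total shift [-0.4612 -0.68   -0.0496] turn [  83.94    9.89 -145.39]
row [ 0.0299 -0.0361  0.0268] [ 3.82  0.45 -6.61]
path [[101, 555, 223], [36, 482, 178], [-12, 391, 146], [-39, 288, 129], [-41, 180, 125], [-19, 75, 134], [27, -20, 155], [95, -99, 183], [179, -157, 217], [276, -189, 253], [379, -193, 286]] q [72.  8. 85. -0. 87. -5.] t 0.1
```

```bash
python3 plan.py 500 -220 260 64 90 0 28
```

```text
total shift [-0.5374 -0.6977 -0.0096] turn [-8.0000e-02  8.0000e-02  1.0261e+02]
row [-0.036  -0.0018 -0.0004] [-0.    0.    3.66]
path [[173, 573, 250], [272, 530, 251], [361, 468, 252], [437, 391, 253], [496, 301, 254], [538, 201, 255], [559, 95, 257], [560, -13, 258], [540, -119, 259], [500, -220, 260]] q [72.  8. 85. -0. 87. -5.] t 0.1
```

```bash
python3 -m handwheel '[[-0.036,-0.0018,-0.001,0,0,3.66,0.085],[-0.036,-0.0018,-0.001,0,0,3.66,0.085],[-0.036,-0.0018,-0.001,0,0,3.66,0.085],[-0.036,-0.0018,-0.001,0,0,3.66,0.085],[-0.036,-0.0018,-0.001,0,0,3.66,0.085],[-0.036,-0.0018,-0.001,0,0,3.66,0.085],[-0.036,-0.0018,-0.001,0,0,3.66,0.085],[-0.036,-0.0018,-0.001,0,0,3.66,0.085]]' 
python3 -m handwheel '[[-0.036,-0.0018,-0.001,0,0,3.66,0.085],[-0.036,-0.0018,-0.001,0,0,3.66,0.085],[-0.036,-0.0018,-0.001,0,0,3.66,0.085],[-0.036,-0.0018,-0.001,0,0,3.66,0.085],[-0.036,-0.0018,-0.001,0,0,3.66,0.085],[-0.036,-0.0018,-0.001,0,0,3.66,0.085],[-0.036,-0.0018,-0.001,0,0,3.66,0.085],[-0.036,-0.0018,-0.001,0,0,3.66,0.085]]' 
python3 -m handwheel '[[-0.036,-0.0018,-0.001,0,0,3.66,0.085],[-0.036,-0.0018,-0.001,0,0,3.66,0.085],[-0.036,-0.0018,-0.001,0,0,3.66,0.085],[-0.036,-0.0018,-0.001,0,0,3.66,0.085],[-0.036,-0.0018,-0.001,0,0,3.66,0.085],[-0.036,-0.0018,-0.001,0,0,3.66,0.085],[-0.036,-0.0018,-0.001,0,0,3.66,0.085],[-0.036,-0.0018,-0.001,0,0,3.66,0.085]]' 
python3 -m handwheel '[[-0.036,-0.0018,0,0,0,3.66,0.085],[-0.036,-0.0018,0,0,0,3.66,0.085],[-0.036,-0.0018,0,0,0,3.66,0.085],[-0.036,-0.0018,0,0,0,3.66,0.085],[0,0,0,0,0,6.8,0.085],[0,0,0,0,0,6.8,0.085],[0,0,0,0,0,6.8,0.085],[0,0,0,0,0,6.8,0.085]]'
python3 plan.py 430 -185 220 -27 30 0 16
```

```text
time: 0.77
tool_pos: [389.5, 443.8, 257.7]
tcp_rot: [-180.0, -0.0, 137.1]
ft_force: [-0.1, 0.6, 1.0]
finger_gap: 85.2
grip_force: 0.0
time: 1.43
tool_pos: [538.5, 200.5, 265.7]
tcp_rot: [-180.0, -0.0, 107.9]
ft_force: [0.8, 0.3, -0.6]
finger_gap: 85.2
grip_force: 0.0
time: 2.1
tool_pos: [549.3, -84.5, 273.8]
tcp_rot: [-180.0, -0.0, 78.6]
ft_force: [0.8, -0.3, -0.3]
finger_gap: 85.2
grip_force: 0.0
time: 2.77
tool_pos: [501.1, -218.6, 273.7]
tcp_rot: [-179.9, 0.0, 36.5]
ft_force: [-1.2, 0.0, -0.3]
finger_gap: 84.6
grip_force: 0.0
total shift [-0.0371 -0.0693  0.0538] turn [-33.16  53.56  57.36]
row [-0.0055 -0.0034  0.0007] [-2.07  3.35  3.59]
path [[495, -219, 273], [482, -219, 270], [470, -217, 266], [459, -214, 260], [449, -209, 253], [441, -203, 244], [435, -197, 235], [431, -189, 225]] q [-29.  -1.  92.   0.  89.  25.] t 2.77
```

```bash
python3 -m handwheel '[[-0.0055,-0.0034,0.0007,-2.07,3.35,3.59,0.085],[-0.0055,-0.0034,0.0007,-2.07,3.35,3.59,0.085],[-0.0055,-0.0034,0.0007,-2.07,3.35,3.59,0.085],[-0.0055,-0.0034,0.0007,-2.07,3.35,3.59,0.085],[-0.0055,-0.0034,0.0007,-2.07,3.35,3.59,0.085],[-0.0055,-0.0034,0.0007,-2.07,3.35,3.59,0.085],[-0.0055,-0.0034,0.0007,-2.07,3.35,3.59,0.085],[-0.0055,-0.0034,0.0007,-2.07,3.35,3.59,0.085]]' 
python3 -m handwheel '[[-0.0055,-0.0034,0.0007,-2.07,3.35,3.59,0.085],[-0.0055,-0.0034,0.0007,-2.07,3.35,3.59,0.085],[-0.0055,-0.0034,0.0007,-2.07,3.35,3.59,0.085],[-0.0055,-0.0034,0.0007,-2.07,3.35,3.59,0.085],[-0.0055,-0.0034,0.0007,-2.07,3.35,3.59,0.085],[-0.0055,-0.0034,0.0007,-2.07,3.35,3.59,0.085],[-0.0055,-0.0034,0.0007,-2.07,3.35,3.59,0.085],[-0.0055,-0.0034,0.0007,-2.07,3.35,3.59,0.085]]' 
python3 plan.py 439.6 -189.8 93 -27 30 0 4
python3 -c "
from h import *
snap('wrist','w1')"
```

```text
time: 3.43
tool_pos: [453.9, -212.0, 256.6]
tcp_rot: [170.0, -29.8, 9.9]
ft_force: [-0.2, 0.1, 0.7]
finger_gap: 85.4
grip_force: 0.0
time: 4.1
tool_pos: [502.6, -225.9, 269.9]
tcp_rot: [-179.7, -54.9, -26.4]
ft_force: [-0.3, -0.6, -0.8]
finger_gap: 85.1
grip_force: 0.0
total shift [-0.1864 -0.0041  0.0426] turn [-0.8   5.15  0.29]
row [-0.0469 -0.001   0.0091] [-0.2   1.29  0.07]
path [[485, -216, 226], [469, -207, 182], [454, -198, 138], [440, -190, 93]] q [-33. -51. 143.  11.  34.  77.] t 4.1
```

View pics/w1.png

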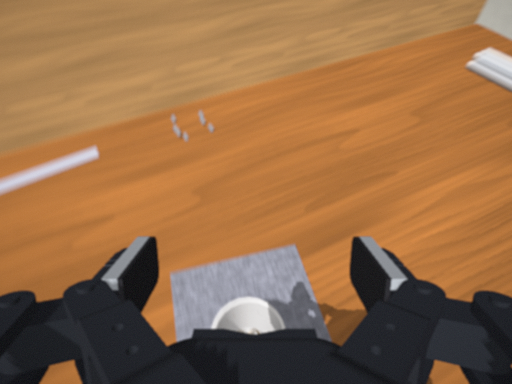

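The wrist view shows the cup (250,315) between the fingers, but joints 2 and 3 are at their limits. So I'll approach with the tool heading sideways (+y-ish) instead of radially.

```bash
python3 plan.py 450 -350 230 60 35 0 18
```

```text
total shift [-0.0284  0.1356  0.0294] turn [ 70.72  -0.6  -50.08]
row [-0.0048  0.0066 -0.0028] [ 3.93 -0.03 -2.78]
path [[496, -229, 269], [482, -238, 265], [470, -249, 260], [460, -263, 255], [452, -277, 251], [447, -293, 246], [444, -309, 241], [445, -326, 237], [447, -342, 232]] q [-33. -51. 143.  10.  34.  78.] t 4.15
```

```bash
python3 -m handwheel '[[-0.0048,0.0066,-0.0028,3.93,0,-2.78,0.085],[-0.0048,0.0066,-0.0028,3.93,0,-2.78,0.085],[-0.0048,0.0066,-0.0028,3.93,0,-2.78,0.085],[-0.0048,0.0066,-0.0028,3.93,0,-2.78,0.085],[-0.0048,0.0066,-0.0028,3.93,0,-2.78,0.085],[-0.0048,0.0066,-0.0028,3.93,0,-2.78,0.085],[-0.0048,0.0066,-0.0028,3.93,0,-2.78,0.085],[-0.0048,0.0066,-0.0028,3.93,0,-2.78,0.085]]' 
python3 plan.py 450 -350 230 60 30 0 11
```

```text
time: 4.82
tool_pos: [459.1, -263.4, 251.2]
tcp_rot: [-179.1, -53.7, 5.6]
ft_force: [0.1, -0.1, 0.2]
finger_gap: 84.9
grip_force: 0.0
total shift [-0.0274  0.0852 -0.0029] turn [ 44.7    5.55 -29.79]
row [-0.0042  0.0066 -0.0031] [ 4.06  0.5  -2.71]
path [[455, -271, 250], [451, -278, 248], [448, -286, 246], [446, -294, 244], [444, -302, 242], [444, -310, 240], [443, -318, 238], [444, -326, 236], [445, -334, 234], [447, -342, 232], [450, -350, 230]] q [-67. -30. 132.  56.  69.  -0.] t 4.82
```

```bash
python3 -m handwheel '[[-0.0042,0.0066,-0.0031,4.06,0.5,-2.71,0.085],[-0.0042,0.0066,-0.0031,4.06,0.5,-2.71,0.085],[-0.0042,0.0066,-0.0031,4.06,0.5,-2.71,0.085],[-0.0042,0.0066,-0.0031,4.06,0.5,-2.71,0.085],[-0.0042,0.0066,-0.0031,4.06,0.5,-2.71,0.085],[-0.0042,0.0066,-0.0031,4.06,0.5,-2.71,0.085],[-0.0042,0.0066,-0.0031,4.06,0.5,-2.71,0.085],[-0.0042,0.0066,-0.0031,4.06,0.5,-2.71,0.085]]'
python3 -m handwheel '[[-0.0042,0.0066,-0.0031,4.06,0.5,-2.71,0.085],[-0.0042,0.0066,-0.0031,4.06,0.5,-2.71,0.085],[-0.0042,0.0066,-0.0031,4.06,0.5,-2.71,0.085],[0,0,0,0,0,0,0.085]]'
python3 plan.py 476.9 -315.5 93 60 30 0 5
```

```text
time: 5.48
tool_pos: [443.7, -326.2, 235.6]
tcp_rot: [-178.4, -58.5, 44.0]
ft_force: [0.6, -0.1, 1.0]
finger_gap: 85.0
grip_force: 0.0
time: 5.82
tool_pos: [450.5, -349.9, 227.1]
tcp_rot: [-179.6, -60.2, 59.6]
ft_force: [0.9, 0.7, 0.2]
finger_gap: 84.6
grip_force: 0.0
total shift [-0.095   0.0061  0.1039] turn [-0.11 -0.22 -0.18]
row [-0.019   0.0012  0.0208] [-0.02 -0.04 -0.04]
path [[456, -343, 200], [461, -336, 173], [466, -329, 147], [472, -322, 120], [477, -315, 93]] q [-68.  29.  81.  47. 110. -38.] t 5.82
```

```bash
python3 -m handwheel '[[-0.019,0.0012,0.0208,0,0,0,0.085],[-0.019,0.0012,0.0208,0,0,0,0.085],[-0.019,0.0012,0.0208,0,0,0,0.085],[-0.019,0.0012,0.0208,0,0,0,0.085],[-0.019,0.0012,0.0208,0,0,0,0.085],[0,0,0,0,0,0,0.085]]'
python3 - <<'E'
from m import *
p,d=snap('wrist','w2'); P=cloud('wrist',d); z=P[...,2]
h=cv2.cvtColor(p,cv2.COLOR_BGR2HSV)
m=(z>68)&(z<80)&(h[...,1]<70)&(h[...,2]>120)&(np.hypot(P[...,0]-524,P[...,1]+233)<60); q=P[m]; print('rim',m.sum(),circ(q) if m.sum()>5 else 0)
m=(z>12)&(z<48)&(np.hypot(P[...,0]-524,P[...,1]+233)<45); print('sleeve',m.sum(),circ(P[m]))
E
python3 plan.py 522.5 -236.5 38 60 30 0 5
```

```text
time: 6.32
tool_pos: [474.8, -311.0, 90.5]
tcp_rot: [-178.8, -60.2, 58.6]
ft_force: [-1.2, 0.5, -1.5]
finger_gap: 85.3
grip_force: 0.0
scene bowl 206 (array([531.37661338, 112.64212091]), np.float64(71.15586009409105))
cup 191 (array([ 351.05553157, -115.53400767]), np.float64(212.29343996341032)) 72.27443365758461
knob 16 [520.87703746 263.36284493 193.04310608] [514.33160276 254.91776326 188.23730145] [529.36255243 270.20425544 198.19375987]
mtop 0 ((0.0, 0.0), (0.0, 0.0), 0.0)
flat 3690 ((554.2862548828125, -246.34579467773438), (171.4813232421875, 171.75723266601562), 78.94719696044922)
flat 670 ((919.5459594726562, -20.394149780273438), (26.60132598876953, 219.13999938964844), 5.619724750518799)
h22 142 ((42.39861297607422, -19.36712646484375), (134.13560485839844, 54.78549575805664), 66.2707290649414)
h22 489 ((411.8887634277344, 356.89276123046875), (79.6353530883789, 83.75518035888672), 30.821914672851562)
h22 205 ((576.2070922851562, 72.01211547851562), (229.24314880371094, 114.09754943847656), 48.6953125)
h22 346 ((397.60870361328125, -261.1850891113281), (28.28771018981933
[... 1320 characters left out ...]
75), (27.334836959838867, 86.85872650146484), 57.0544548034668)
bottle 280 [693.09923632 339.45706502  97.10790888] [669.64655846 325.70099102  30.21981655] [722.04487211 360.46110964 167.35272017]
hammer [ 271.11799505 -437.58100277    5.1223511 ] [ 419.93302622 -228.70300881   27.43940838]
rim 2605 (array([ 524.53976387, -233.65628032]), np.float64(33.52877083374922))
sleeve 4160 (array([ 523.63087768, -235.32975411]), np.float64(30.38568830578626))
total shift [-0.0035  0.003   0.1053] turn [ 0.03 -0.2  -0.58]
row [-0.0007  0.0006  0.0211] [ 0.01 -0.04 -0.12]
path [[485, -297, 82], [494, -282, 71], [504, -267, 60], [513, -252, 49], [522, -236, 38]] q [-65.  37.  85.  46.  99. -45.] t 6.37
```

View pics/w2.png

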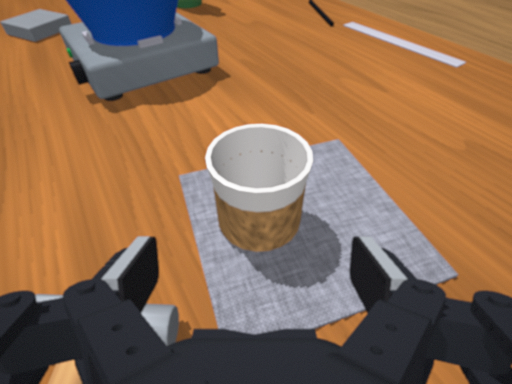

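Wrist view: the cup (260,190) is centred between the fingers and its measured rim confirms (524.5,-233.7). The hammer head at (160,320) stays about 40 mm clear of the path.

```bash
python3 -m handwheel '[[-0.0005,0.0015,0.015,0,0,-0.1,0.085],[-0.0005,0.0015,0.015,0,0,-0.1,0.085],[-0.0005,0,0.015,0,0,-0.1,0.085],[-0.0005,0,0.015,0,0,-0.1,0.085],[-0.0005,0,0.015,0,0,-0.1,0.085],[-0.0005,0,0.015,0,0,-0.1,0.085],[-0.0005,0,0.015,0,0,0,0.085],[0,0,0,0,0,0,0.085]]'
python3 -m handwheel '[[0,0,0,0,0,0,0.06],[0,0,0,0,0,0,0.06],[0,0,0,0,0,0,0.06],[0,0,0,0,0,0,0.06],[0,0,0,0,0,0,0.06],[0,0,0,0,0,0,0.06],[0,0,0,0,0,0,0.06],[0,0,0,0,0,0,0.06]]' 50
python3 plan.py 522.5 -236.5 38 60 30 0 5
```

```text
time: 7.03
tool_pos: [523.6, -235.9, 37.6]
tcp_rot: [179.9, -60.0, 60.2]
ft_force: [-0.2, 1.0, -0.7]
finger_gap: 84.9
grip_force: 0.0
time: 7.7
tool_pos: [523.6, -240.5, 40.1]
tcp_rot: [179.4, -59.9, 60.4]
ft_force: [-2.0, -2.7, 5.3]
finger_gap: 64.7
grip_force: 55.2
total shift [-0.0003 -0.0029  0.0035] turn [0.21 0.07 0.23]
row [-0.0001 -0.0006  0.0007] [0.04 0.01 0.05]
path [[523, -240, 40], [523, -239, 39], [523, -238, 39], [523, -237, 38], [522, -236, 38]] q [-58.  38.  91.  50.  90. -47.] t 7.7
```

```bash
python3 -m handwheel '[[0.0087,0,-0.005,0,0,0,0.06],[0.0173,0,-0.01,0,0,0,0.06],[0.0173,0,-0.01,0,0,0,0.06],[0.0173,0,-0.01,0,0,0,0.06],[0.0173,0,-0.01,0,0,0,0.06],[0.0173,0,-0.01,0,0,0,0.06],[0.0173,0,-0.01,0,0,0,0.06],[0.0173,0,-0.01,0,0,0,0.06]]'
python3 -c "
from h import *
snap('wrist','w3')"
python3 plan.py 505 80 240 80 20 0 18; python3 plan.py 505 80 220 75 15 0 18
```

```text
time: 8.37
tool_pos: [522.7, -239.0, 190.4]
tcp_rot: [179.6, -59.9, 60.3]
ft_force: [0.7, -0.1, -1.7]
finger_gap: 64.4
grip_force: 55.0
total shift [ 0.175  -0.1762  0.2081] turn [18.37 10.13 -8.02]
row [ 0.0093 -0.0073  0.0137] [ 1.02  0.56 -0.45]
path [[526, -222, 196], [529, -186, 199], [530, -150, 202], [530, -114, 206], [529, -78, 211], [526, -43, 216], [522, -7, 222], [516, 28, 229], [509, 63, 236]] q [-58.  23.  92.  51.  99. -36.] t 8.42
total shift [ 0.1577 -0.1763  0.2182] turn [14.11 15.12 -5.3 ]
row [ 0.0076 -0.0079  0.0142] [ 0.78  0.84 -0.29]
path [[525, -222, 194], [527, -186, 194], [527, -150, 194], [527, -115, 195], [525, -79, 198], [523, -43, 201], [519, -8, 205], [514, 28, 210], [508, 63, 217]] q [-58.  23.  92.  51.  99. -36.] t 8.42
```

View pics/w3.png

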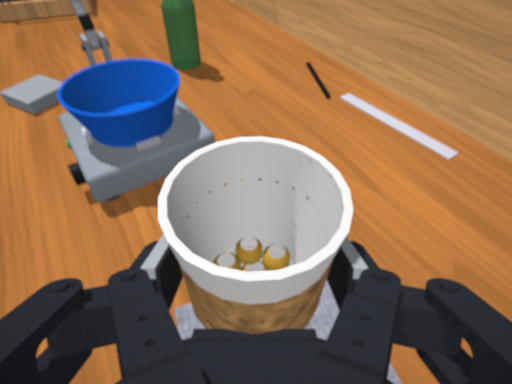

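Cup is held with beads visible inside (250,255); bowl at (120,100), clamp beyond it at (95,40). Now over to the bowl.

```bash
python3 plan.py 505 132 190 80 10 0 20
```

```text
total shift [ 0.1545 -0.2026  0.2721] turn [19.08 20.03 -6.42]
row [ 0.0058 -0.0075  0.0163] [ 0.95  1.   -0.32]
path [[526, -222, 192], [529, -185, 186], [531, -147, 182], [532, -110, 179], [531, -72, 177], [530, -35, 177], [526, 3, 178], [522, 40, 180], [516, 77, 183], [509, 114, 187]] q [-58.  23.  92.  51.  99. -36.] t 8.42
```

```bash
python3 -m handwheel '[[0.0058,-0.0075,0.0163,0.95,1,-0.32,0.06],[0.0058,-0.0075,0.0163,0.95,1,-0.32,0.06],[0.0058,-0.0075,0.0163,0.95,1,-0.32,0.06],[0.0058,-0.0075,0.0163,0.95,1,-0.32,0.06],[0.0058,-0.0075,0.0163,0.95,1,-0.32,0.06],[0.0058,-0.0075,0.0163,0.95,1,-0.32,0.06],[0.0058,-0.0075,0.0163,0.95,1,-0.32,0.06],[0.0058,-0.0075,0.0163,0.95,1,-0.32,0.06]]'
python3 -m handwheel '[[0.0058,-0.0075,0.0163,0.95,1,-0.32,0.06],[0.0058,-0.0075,0.0163,0.95,1,-0.32,0.06],[0.0058,-0.0075,0.0163,0.95,1,-0.32,0.06],[0.0058,-0.0075,0.0163,0.95,1,-0.32,0.06],[0.0058,-0.0075,0.0163,0.95,1,-0.32,0.06],[0.0058,-0.0075,0.0163,0.95,1,-0.32,0.06],[0.0058,-0.0075,0.0163,0.95,1,-0.32,0.06],[0.0058,-0.0075,0.0163,0.95,1,-0.32,0.06]]'
python3 plan.py 505 132 180 80 10 0 4
```

```text
time: 9.08
tool_pos: [530.5, -87.5, 172.6]
tcp_rot: [-177.8, -68.1, 65.9]
ft_force: [-0.5, 0.7, -2.7]
finger_gap: 64.6
grip_force: 55.0
time: 9.75
tool_pos: [517.6, 62.0, 176.9]
tcp_rot: [-177.2, -76.2, 73.3]
ft_force: [0.0, -1.1, -1.3]
finger_gap: 64.4
grip_force: 55.1
total shift [ 0.0182 -0.0292  0.0624] turn [ 3.77  3.77 -1.48]
row [ 0.0042 -0.0069  0.0159] [ 0.94  0.94 -0.37]
path [[515, 80, 177], [512, 97, 178], [509, 115, 179], [505, 132, 180]] q [-37.  20. 110.  64.  98. -44.] t 9.75
```

Then roll (+) slowly, 5 then 7°/row.

```bash
python3 -m handwheel '[[0.0042,-0.0069,0.0159,0.94,0.94,-0.37,0.06],[0.0042,-0.0069,0.0159,0.94,0.94,-0.37,0.06],[0.0042,-0.0069,0.0159,0.94,0.94,-0.37,0.06],[0.0042,-0.0069,0.0159,0.94,0.94,-0.37,0.06],[0,0,0,0,0,0,0.06]]'
python3 -m handwheel '[[0,0,0,0,0,5,0.06],[0,0,0,0,0,6,0.06],[0,0,0,0,0,6,0.06],[0,0,0,0,0,6,0.06],[0,0,0,0,0,6,0.06],[0,0,0,0,0,6,0.06],[0,0,0,0,0,6,0.06],[0,0,0,0,0,5,0.06]]'
python3 plan.py 505 132 180 80 10 140 15
```

```text
time: 10.17
tool_pos: [503.6, 133.7, 179.2]
tcp_rot: [-179.2, -80.0, 79.4]
ft_force: [-0.4, 0.0, -2.5]
finger_gap: 64.7
grip_force: 55.5
time: 10.83
tool_pos: [505.4, 130.5, 179.8]
tcp_rot: [-103.8, -42.8, -0.6]
ft_force: [1.4, 0.2, -2.5]
finger_gap: 64.9
grip_force: 55.5
total shift [-0.0001 -0.0008  0.0013] turn [ 0.1  -0.11 93.67]
row [-0.     -0.      0.0001] [ 0.01 -0.01  6.24]
path [[505, 131, 180], [505, 131, 180], [505, 131, 180], [505, 131, 180], [505, 131, 180], [505, 131, 180], [505, 131, 180], [505, 131, 180], [505, 131, 180], [505, 132, 180], [505, 132, 180], [505, 132, 180], [505, 132, 180], [505, 132, 180], [505, 132, 180]] q [-31.  20. 113.  68.  98.  -0.] t 10.83
```

```bash
python3 -m handwheel '[[0,0,0,0,0,6,0.06],[0,0,0,0,0,6,0.06],[0,0,0,0,0,6,0.06],[0,0,0,0,0,6,0.06],[0,0,0,0,0,6,0.06],[0,0,0,0,0,6,0.06],[0,0,0,0,0,6,0.06],[0,0,0,0,0,6,0.06]]'
python3 -m handwheel '[[0,0,0,0,0,6,0.06],[0,0,0,0,0,6,0.06],[0,0,0,0,0,6,0.06],[0,0,0,0,0,6,0.06],[0,0,0,0,0,6,0.06],[0,0,0,0,0,6,0.06],[0,0,0,0,0,6,0.06],[0,0,0,0,0,6,0.06]]'
python3 -m handwheel '[[0,0,0,0,0,0,0.06],[0,0,0,0,0,0,0.06],[0,0,0,0,0,0,0.06],[0,0,0,0,0,0,0.06],[0,0,0,0,0,0,0.06],[0,0,0,0,0,0,0.06],[0,0,0,0,0,0,0.06]]'
python3 - <<'E'
from h import *
a,_=snap('scene','s4');b,_=snap('side','b4');w,_=snap('wrist','w4')
f=lambda i,s:cv2.resize(i,s,interpolation=2)
cv2.imwrite('pics/v4.png',np.hstack([f(a[110:250,220:420],(400,280)),f(b[90:230,180:380],(400,280))]))
print(r.sense()['joint_pos'].round())
E
```

```text
time: 11.5
tool_pos: [505.4, 130.5, 179.8]
tcp_rot: [-100.1, 4.2, -10.9]
ft_force: [-0.3, -0.0, -2.0]
finger_gap: 64.7
grip_force: 55.4
time: 12.17
tool_pos: [505.4, 130.5, 180.0]
tcp_rot: [-106.2, 51.2, -22.8]
ft_force: [0.3, 0.6, -1.5]
finger_gap: 65.1
grip_force: 55.6
time: 12.75
tool_pos: [505.3, 130.4, 179.6]
tcp_rot: [-106.1, 50.9, -22.7]
ft_force: [0.4, 0.3, -1.3]
finger_gap: 64.9
grip_force: 55.6
[-31.  20. 113.  68.  98.  95.]
```

View pics/v4.png

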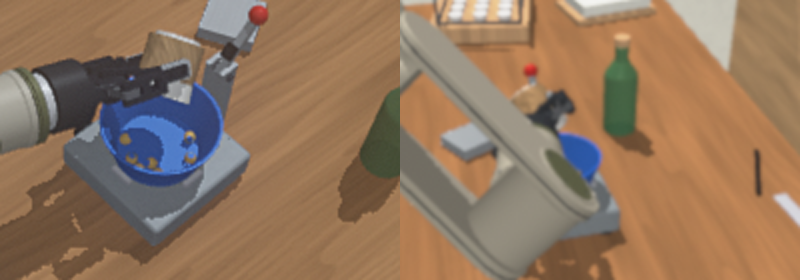

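The scene crop shows five beads in the bowl (125–190, 135–160), the rest hidden behind the cup; the wrist force dropped by about 1 N (seven beads' weight). A small shake, then roll back.

```bash
python3 -m handwheel '[[0,0,0,0,0,6,0.06],[0,0,0,0,0,-6,0.06],[0,0,0,0,0,6,0.06],[0,0,0,0,0,6,0.06],[0,0,0,0,0,0,0.06],[0,0,0,0,0,0,0.06],[0,0,0,0,0,0,0.06],[0,0,0,0,0,-6,0.06]]'
python3 -m handwheel '[[0,0,0,0,0,-6.5,0.06],[0,0,0,0,0,-6.5,0.06],[0,0,0,0,0,-6.5,0.06],[0,0,0,0,0,-6.5,0.06],[0,0,0,0,0,-6.5,0.06],[0,0,0,0,0,-6.5,0.06],[0,0,0,0,0,-6.5,0.06],[0,0,0,0,0,-6.5,0.06]]'
python3 -m handwheel '[[0,0,0,0,0,-6.5,0.06],[0,0,0,0,0,-6.5,0.06],[0,0,0,0,0,-6.5,0.06],[0,0,0,0,0,-6.5,0.06],[0,0,0,0,0,-6.5,0.06],[0,0,0,0,0,-6.5,0.06],[0,0,0,0,0,-6.5,0.06],[0,0,0,0,0,-6.5,0.06]]'
python3 -m handwheel '[[0,0,0,0,0,-6.5,0.06],[0,0,0,0,0,-6.5,0.06],[0,0,0,0,0,-6.5,0.06],[0,0,0,0,0,-6.5,0.06],[0,0,0,0,0,-6.5,0.06],[0,0,0,0,0,-6.5,0.06]]'
python3 plan.py 525 -235 195 60 30 0 20
```

```text
time: 13.57
tool_pos: [505.3, 130.4, 179.6]
tcp_rot: [-108.6, 56.6, -25.8]
ft_force: [1.2, -0.2, -1.8]
finger_gap: 64.9
grip_force: 55.6
time: 14.23
tool_pos: [505.3, 130.4, 179.6]
tcp_rot: [-100.1, 5.5, -11.1]
ft_force: [-0.0, 0.1, -1.5]
finger_gap: 65.0
grip_force: 55.7
time: 14.9
tool_pos: [505.3, 130.4, 179.6]
tcp_rot: [-104.5, -45.5, 0.4]
ft_force: [0.1, -0.1, -1.0]
finger_gap: 64.7
grip_force: 55.7
time: 15.4
tool_pos: [505.3, 130.4, 179.6]
tcp_rot: [-156.0, -78.9, 55.5]
ft_force: [1.3, -0.1, -1.6]
finger_gap: 64.9
grip_force: 55.7
total shift [-0.0405  0.0869 -0.3534] turn [-19.55 -18.93   2.4 ]
row [-0.0046  0.0072 -0.0164] [-0.98 -0.95  0.12]
path [[509, 112, 177], [516, 76, 174], [521, 40, 171], [525, 3, 170], [528, -34, 171], [530, -71, 172], [531, -107, 175], [531, -144, 179], [529, -181, 184], [527, -217, 191]] q [-31.  20. 113.  68.  98. -42.] t 15.4
```

```bash
python3 -m handwheel '[[-0.0046,0.0072,-0.0164,-0.98,-0.95,0.12,0.06],[-0.0046,0.0072,-0.0164,-0.98,-0.95,0.12,0.06],[-0.0046,0.0072,-0.0164,-0.98,-0.95,0.12,0.06],[-0.0046,0.0072,-0.0164,-0.98,-0.95,0.12,0.06],[-0.0046,0.0072,-0.0164,-0.98,-0.95,0.12,0.06],[-0.0046,0.0072,-0.0164,-0.98,-0.95,0.12,0.06],[-0.0046,0.0072,-0.0164,-0.98,-0.95,0.12,0.06],[-0.0046,0.0072,-0.0164,-0.98,-0.95,0.12,0.06]]'
python3 -m handwheel '[[-0.0046,0.0072,-0.0164,-0.98,-0.95,0.12,0.06],[-0.0046,0.0072,-0.0164,-0.98,-0.95,0.12,0.06],[-0.0046,0.0072,-0.0164,-0.98,-0.95,0.12,0.06],[-0.0046,0.0072,-0.0164,-0.98,-0.95,0.12,0.06],[-0.0046,0.0072,-0.0164,-0.98,-0.95,0.12,0.06],[-0.0046,0.0072,-0.0164,-0.98,-0.95,0.12,0.06],[-0.0046,0.0072,-0.0164,-0.98,-0.95,0.12,0.06],[-0.0046,0.0072,-0.0164,-0.98,-0.95,0.12,0.06]]'
python3 plan.py 528 -238 140 60 30 0 6
python3 - <<'E'
from h import *
a,_=snap('scene','s5');w,_=snap('wrist','w5')
f=lambda i,s:cv2.resize(i,s,interpolation=2)
cv2.imwrite('pics/v5.png',np.hstack([f(a[130:220,250:350],(400,360)),f(w,(400,360))]))
E
```

```text
time: 16.07
tool_pos: [526.6, -16.5, 170.3]
tcp_rot: [-168.0, -71.2, 59.8]
ft_force: [0.8, 1.2, -2.1]
finger_gap: 64.5
grip_force: 55.7
time: 16.73
tool_pos: [529.3, -164.6, 182.2]
tcp_rot: [-175.9, -63.5, 59.8]
ft_force: [0.6, 0.3, -1.1]
finger_gap: 64.7
grip_force: 55.7
total shift [-0.0664  0.033  -0.0409] turn [-3.91 -3.49  0.03]
row [-0.0112  0.0057 -0.0064] [-0.65 -0.58  0.  ]
path [[529, -177, 175], [529, -189, 168], [529, -201, 160], [529, -213, 154], [529, -226, 147], [528, -238, 140]] q [-53.  22.  97.  53.  98. -37.] t 16.73
```

View pics/v5.png

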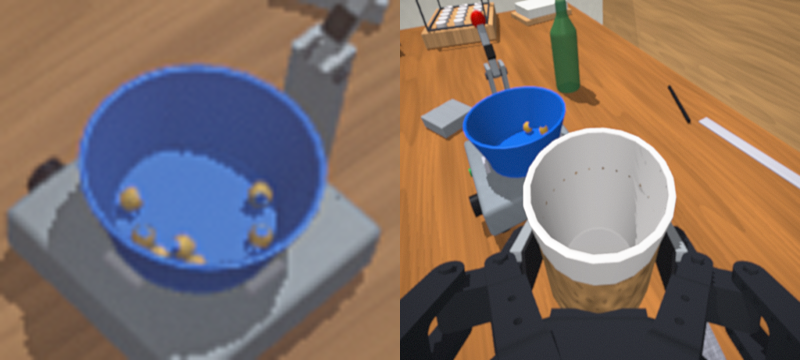

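Seven beads in the bowl (left panel: (130,198),(143,236),(160,252),(183,243),(195,260),(260,190),(260,235)); the cup is empty. Placing it.

```bash
python3 -m handwheel '[[-0.0112,0.0057,-0.0064,-0.65,-0.58,0,0.06],[-0.0112,0.0057,-0.0064,-0.65,-0.58,0,0.06],[-0.0112,0.0057,-0.0064,-0.65,-0.58,0,0.06],[-0.0112,0.0057,-0.0064,-0.65,-0.58,0,0.06],[-0.0112,0.0057,-0.0064,-0.65,-0.58,0,0.06],[-0.0112,0.0057,-0.0064,-0.65,-0.58,0,0.06],[0,0,0,0,0,0,0.06]]'
python3 plan.py 528 -238 48 60 30 0 6
```

```text
time: 17.42
tool_pos: [528.0, -238.1, 138.4]
tcp_rot: [-179.9, -60.0, 59.9]
ft_force: [1.1, -0.8, -0.7]
finger_gap: 64.8
grip_force: 55.7
total shift [-0.0782  0.      0.0453] turn [ 0.01 -0.04 -0.05]
row [-0.013  -0.      0.0075] [ 0.   -0.01 -0.01]
path [[528, -238, 123], [528, -238, 108], [528, -238, 93], [528, -238, 78], [528, -238, 63], [528, -238, 48]] q [-57.  28.  92.  51.  95. -40.] t 17.42
```

```bash
python3 -m handwheel '[[-0.013,0,0.0075,0,0,0,0.06],[-0.013,0,0.0075,0,0,0,0.06],[-0.013,0,0.0075,0,0,0,0.06],[-0.013,0,0.0075,0,0,0,0.06],[-0.013,0,0.0075,0,0,0,0.06],[-0.013,0,0.0075,0,0,0,0.06],[0,0,0,0,0,0,0.06]]'
python3 -m handwheel '[[-0.0017,0,0.001,0,0,0,0.06],[-0.0017,0,0.001,0,0,0,0.06],[0,0,0,0,0,0,0.06]]'
python3 -m handwheel '[[-0.0017,0,0.001,0,0,0,0.06],[0,0,0,0,0,0,0.06]]'
python3 -m handwheel '[[-0.0009,0,0.0005,0,0,0,0.06],[0,0,0,0,0,0,0.06]]'
```

```text
time: 18.0
tool_pos: [527.0, -233.5, 46.0]
tcp_rot: [-179.4, -60.2, 59.6]
ft_force: [-0.2, 1.1, -2.6]
finger_gap: 64.8
grip_force: 55.7
time: 18.25
tool_pos: [528.7, -236.1, 46.3]
tcp_rot: [179.9, -60.1, 60.2]
ft_force: [-0.9, 0.2, -1.4]
finger_gap: 64.6
grip_force: 55.7
time: 18.42
tool_pos: [528.6, -236.2, 44.3]
tcp_rot: [179.9, -60.1, 60.2]
ft_force: [0.6, -0.7, -0.3]
finger_gap: 64.4
grip_force: 55.7
time: 18.58
tool_pos: [528.5, -236.1, 43.0]
tcp_rot: [180.0, -60.1, 60.1]
ft_force: [0.6, -0.7, -1.5]
finger_gap: 64.4
grip_force: 55.7
```

```bash
python3 -m handwheel '[[-0.0009,0,0.0005,0,0,0,0.06],[0,0,0,0,0,0,0.06]]'|grep -E 'pos|ft'
python3 -m handwheel '[[-0.0009,0,0.0005,0,0,0,0.06],[0,0,0,0,0,0,0.06]]'|grep -E 'pos|ft'
python3 -m handwheel '[[-0.0009,0,0.0005,0,0,0,0.06],[0,0,0,0,0,0,0.06]]'|grep -E 'pos|ft'
```

```text
tool_pos: [528.4, -236.0, 41.8]
ft_force: [0.0, -0.6, -2.1]
tool_pos: [528.3, -235.9, 40.6]
ft_force: [0.1, -0.2, -2.0]
tool_pos: [528.5, -236.0, 40.1]
ft_force: [-1.4, 0.5, 1.4]
```

```bash
python3 -m handwheel '[[-0.0004,0,0.0002,0,0,0,0.066],[0,0,0,0,0,0,0.07],[0,0,0,0,0,0,0.075],[0,0,0,0,0,0,0.085],[0,0,0,0,0,0,0.085],[0,0,0,0,0,0,0.085],[0,0,0,0,0,0,0.085],[0,0,0,0,0,0,0.085]]'
python3 -m handwheel '[[0,0,-0.006,0,0,0,0.085],[0,0,-0.012,0,0,0,0.085],[0,0,-0.02,0,0,0,0.085],[0,0,-0.02,0,0,0,0.085],[0,0,-0.02,0,0,0,0.085],[0,0,-0.02,0,0,0,0.085],[0,0,-0.02,0,0,0,0.085],[0,0,-0.02,0,0,0,0.085]]'
python3 - <<'E'
from h import *
w,d=snap('wrist','w6'); P=cloud('wrist',d); z=P[...,2]
m=(z>66)&(z<82)&(np.hypot(P[...,0]-530,P[...,1]+235)<60); q=P[m]
A=np.c_[q[:,:2],np.ones(len(q))]; print(len(q),np.linalg.lstsq(A,q[:,2],rcond=None)[0],q.mean(0))
E
python3 plan.py 500 -300 270 0 90 0 12
```

```text
time: 19.75
tool_pos: [528.4, -236.0, 39.3]
tcp_rot: [-180.0, -60.1, 60.1]
ft_force: [-0.7, -0.1, 0.1]
finger_gap: 85.2
grip_force: 0.0
time: 20.42
tool_pos: [467.8, -341.5, 109.3]
tcp_rot: [180.0, -60.1, 60.1]
ft_force: [0.1, 0.0, 0.2]
finger_gap: 85.0
grip_force: 0.0
2035 [-2.31393152e-03 -9.54178866e-03  7.07073058e+01] [ 531.71650469 -233.46774365   71.70465009]
total shift [ 0.165   0.0065 -0.0314] turn [-31.08 -54.25  54.3 ]
row [ 0.0113 -0.0043 -0.0088] [-2.59 -4.52  4.53]
path [[462, -345, 126], [459, -343, 140], [457, -341, 155], [456, -338, 169], [456, -334, 184], [458, -330, 198], [462, -325, 212], [467, -320, 225], [473, -315, 238], [481, -310, 249], [490, -305, 260], [500, -300, 270]] q [-67.  38.  81.  45. 102. -44.] t 20.47
```

View pics/w6.png

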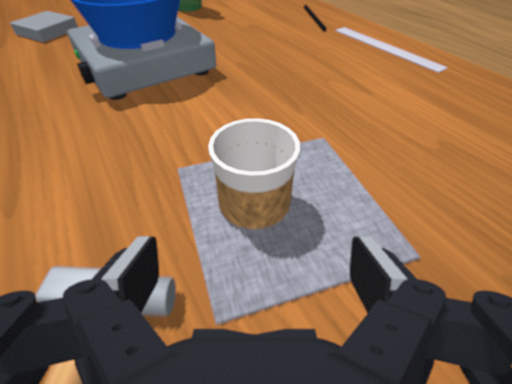

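Cup stands upright on the mat (255,170). Next, the clamp.

```bash
python3 -m handwheel '[[0.025,0,-0.01,0,0,0,0.04],[0.025,0,-0.01,0,0,0,0.02],[0.025,0,-0.01,0,0,0,0],[0.025,0,-0.01,0,0,0,0],[0.025,0,-0.01,0,0,0,0]]' 40
python3 plan.py 500 -250 285 3.8 90 0 14
```

```text
time: 20.88
tool_pos: [477.7, -323.8, 243.2]
tcp_rot: [-180.0, -60.1, 60.1]
ft_force: [0.7, -0.1, 0.4]
finger_gap: 25.1
grip_force: 0.0
total shift [ 0.0737 -0.0175  0.0442] turn [-29.42 -54.98  50.86]
row [ 0.0054 -0.0041  0.0001] [-2.1  -3.93  3.63]
path [[476, -319, 248], [474, -315, 252], [473, -309, 257], [473, -304, 261], [473, -299, 265], [474, -293, 269], [475, -287, 272], [477, -282, 275], [480, -276, 278], [483, -271, 280], [487, -265, 282], [491, -260, 284], [495, -255, 285], [500, -250, 285]] q [-65.  26.  82.  48. 108. -35.] t 20.88
```

```bash
python3 -m handwheel '[[0.0054,-0.0041,0.0001,-2.1,-3.93,3.63,0],[0.0054,-0.0041,0.0001,-2.1,-3.93,3.63,0],[0.0054,-0.0041,0.0001,-2.1,-3.93,3.63,0],[0.0054,-0.0041,0.0001,-2.1,-3.93,3.63,0],[0.0054,-0.0041,0.0001,-2.1,-3.93,3.63,0],[0.0054,-0.0041,0.0001,-2.1,-3.93,3.63,0],[0.0054,-0.0041,0.0001,-2.1,-3.93,3.63,0],[0.0054,-0.0041,0.0001,-2.1,-3.93,3.63,0]]'
python3 -m handwheel '[[0.0054,-0.0041,0.0001,-2.1,-3.93,3.63,0],[0.0054,-0.0041,0.0001,-2.1,-3.93,3.63,0],[0.0054,-0.0041,0.0001,-2.1,-3.93,3.63,0],[0.0054,-0.0041,0.0001,-2.1,-3.93,3.63,0],[0.0054,-0.0041,0.0001,-2.1,-3.93,3.63,0],[0.0054,-0.0041,0.0001,-2.1,-3.93,3.63,0],[0,0,0,0,0,0,0]]'
python3 plan.py 516.5 310 285 3.8 90 0 18
```

```text
time: 21.55
tool_pos: [477.2, -282.4, 275.5]
tcp_rot: [-171.8, -25.2, 24.0]
ft_force: [0.3, 0.8, -0.2]
finger_gap: 0.0
grip_force: 0.0
time: 22.13
tool_pos: [501.9, -248.4, 284.7]
tcp_rot: [179.9, 0.1, 3.8]
ft_force: [0.9, 0.4, 0.5]
finger_gap: 0.0
grip_force: 0.0
total shift [ 0.0515 -0.5562 -0.0017] turn [ 0.13  0.13 -0.01]
row [ 0.0029 -0.0309 -0.0001] [ 0.01  0.01 -0.  ]
path [[503, -217, 285], [504, -155, 285], [506, -93, 285], [508, -31, 285], [509, 31, 285], [511, 93, 285], [512, 155, 285], [514, 217, 285], [516, 279, 285]] q [-31.   1.  89.  -0.  91.  55.] t 22.13
```

```bash
python3 -m handwheel '[[0.0029,-0.031,0,0,0,0,0],[0.0029,-0.031,0,0,0,0,0],[0.0029,-0.031,0,0,0,0,0],[0.0029,-0.031,0,0,0,0,0],[0.0029,-0.031,0,0,0,0,0],[0.0029,-0.031,0,0,0,0,0],[0.0029,-0.031,0,0,0,0,0],[0.0029,-0.031,0,0,0,0,0]]'
python3 -m handwheel '[[0.0029,-0.031,0,0,0,0,0],[0.0029,-0.031,0,0,0,0,0],[0.0029,-0.031,0,0,0,0,0],[0.0029,-0.031,0,0,0,0,0],[0.0029,-0.031,0,0,0,0,0],[0.0029,-0.031,0,0,0,0,0],[0.0029,-0.031,0,0,0,0,0],[0.0029,-0.031,0,0,0,0,0]]'
python3 -m handwheel '[[0.0029,-0.031,0,0,0,0,0],[0.0029,-0.031,0,0,0,0,0],[0,0,0,0,0,0,0]]'
python3 plan.py 516.5 312 192 3.8 90 0 5
python3 - <<'E'
from h import *
w,d=snap('wrist','w7');P=cloud('wrist',d)
h=cv2.cvtColor(w,cv2.COLOR_BGR2HSV).astype(int);m=((h[...,0]<6)|(h[...,0]>174))&(h[...,1]>170)&(h[...,2]>90)&(P[...,2]>120)
q=P[m];print(len(q),q.mean(0) if len(q) else 0, q[:,2].max() if len(q) else 0)
E
```

```text
time: 22.8
tool_pos: [506.4, -0.4, 284.1]
tcp_rot: [-179.9, -0.0, 3.9]
ft_force: [0.3, -0.3, 0.8]
finger_gap: 0.1
grip_force: 0.0
time: 23.47
tool_pos: [513.3, 248.6, 284.1]
tcp_rot: [-179.9, -0.0, 3.9]
ft_force: [-0.6, -0.4, -0.1]
finger_gap: 0.2
grip_force: 0.0
time: 23.72
tool_pos: [514.2, 314.1, 283.6]
tcp_rot: [-179.8, 0.1, 4.1]
ft_force: [0.2, 0.4, -0.3]
finger_gap: 0.1
grip_force: 0.0
total shift [0.0022 0.0026 0.0916] turn [-0.2   0.06  0.31]
row [0.0004 0.0005 0.0183] [-0.04  0.01  0.06]
path [[515, 314, 265], [515, 313, 247], [516, 313, 229], [516, 312, 210], [516, 312, 192]] q [ 26.   7.  82.   0.  91. 112.] t 23.72
777 [522.74652055 266.32610868 192.95644623] 197.5034533425112
```

View pics/w7.png

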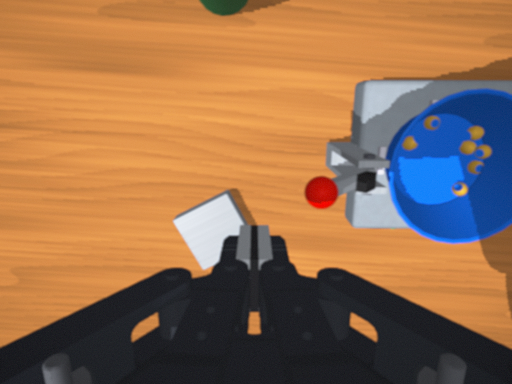

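Wrist view: knob at (321,192) → (523,266), seven beads in the bowl, block at (212,228) clear of the path. Descend behind the knob, then push.

```bash
python3 -m handwheel '[[0.003,0,0.019,0,0,0,0],[0.003,0,0.019,0,0,0,0],[0,0,0.019,0,0,0,0],[0,0,0.019,0,0,0,0],[0,0,0.018,0,0,0,0],[0,0,0,0,0,0,0]]'
python3 -m handwheel '[[0,0.01,0,0,0,0,0],[0,0.01,0,0,0,0,0],[0,0.01,0,0,0,0,0],[0,0.01,0,0,0,0,0],[0,0.01,0,0,0,0,0],[0,0.01,0,0,0,0,0]]'
python3 - <<'E'
from h import *
w,d=snap('wrist','w8');P=cloud('wrist',d)
h=cv2.cvtColor(w,cv2.COLOR_BGR2HSV).astype(int);m=((h[...,0]<6)|(h[...,0]>174))&(h[...,1]>170)&(h[...,2]>90)&(P[...,2]>120)
q=P[m];print(len(q),q.mean(0) if len(q) else 0, q[:,2].max() if len(q) else 0)
E
```

```text
time: 24.27
tool_pos: [519.1, 307.9, 185.3]
tcp_rot: [179.9, 0.4, 3.8]
ft_force: [-0.1, -0.5, -0.8]
finger_gap: -0.0
grip_force: 0.0
time: 24.77
tool_pos: [526.2, 250.2, 192.6]
tcp_rot: [-179.9, -0.2, 3.9]
ft_force: [-4.2, 5.2, 20.2]
finger_gap: 0.1
grip_force: 9.1
486 [534.32418497 226.8209001  207.63357797] 224.00529835324215
```

```bash
python3 -m handwheel '[[0,0.004,0,0,0,0,0],[0,0.004,0,0,0,0,0]]'
python3 -m handwheel '[[0,0.006,0,0,0,0,0],[0,0.006,0,0,0,0,0]]'
python3 - <<'E'
from h import *
a,_=snap('scene','s9');w,d=snap('wrist','w9')
f=lambda i,s:cv2.resize(i,s,interpolation=2)
cv2.imwrite('pics/v9.png',np.hstack([f(a[60:220,240:440],(400,320)),f(w,(400,320))]))
E
```

```text
time: 24.98
tool_pos: [527.2, 242.3, 193.3]
tcp_rot: [-179.9, -0.3, 3.8]
ft_force: [-0.7, 2.1, 13.6]
finger_gap: 0.1
grip_force: 5.9
time: 25.15
tool_pos: [527.9, 230.0, 192.8]
tcp_rot: [-179.9, -0.3, 3.9]
ft_force: [1.2, 0.5, 6.0]
finger_gap: -0.1
grip_force: 2.8
```

View pics/v9.png

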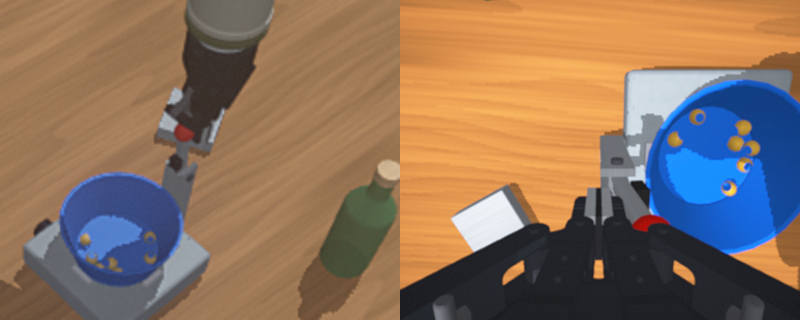

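The knob (right panel (648,223)) is in front of the fingers and about upright; keep pushing.

```bash
python3 -m handwheel '[[0,0.007,0,0,0,0,0],[0,0.007,0,0,0,0,0],[0,0.007,0,0,0,0,0],[0,0.007,0,0,0,0,0],[0,0,0,0,0,0,0],[0,0,0,0,0,0,0],[0,0,0,0,0,0,0],[0,0,0,0,0,0,0]]'
python3 - <<'E'
from h import *
w,d=snap('wrist','w10');P=cloud('wrist',d)
h=cv2.cvtColor(w,cv2.COLOR_BGR2HSV).astype(int);m=((h[...,0]<6)|(h[...,0]>174))&(h[...,1]>170)&(h[...,2]>90)&(P[...,2]>80)
q=P[m];print(len(q),q.mean(0) if len(q) else 0, q[:,2].max() if len(q) else 0)
E
```

```text
time: 25.92
tool_pos: [528.0, 203.2, 189.5]
tcp_rot: [-180.0, 0.0, 3.9]
ft_force: [0.8, 0.9, 0.4]
finger_gap: 0.1
grip_force: 0.0
1237 [531.70375339 139.45377546 152.05222784] 156.88151151362658
```

```bash
python3 -m handwheel '[[0,0,-0.03,0,0,0,0],[0,0,-0.03,0,0,0,0],[0,0,-0.03,0,0,0,0],[0,-0.03,0,0,0,0,0],[0,-0.03,0,0,0,0,0],[0,0,0,0,0,0,0]]'
python3 - <<'E'
from h import *
w,d=snap('wrist','w11');P=cloud('wrist',d)
h=cv2.cvtColor(w,cv2.COLOR_BGR2HSV).astype(int);m=((h[...,0]<6)|(h[...,0]>174))&(h[...,1]>170)&(h[...,2]>90)&(P[...,2]>80)
q=P[m];print(len(q),q.mean(0) if len(q) else 0, q[:,2].max() if len(q) else 0)
m=(h[...,0]>100)&(h[...,0]<124)&(h[...,1]>150)&(P[...,2]>104)&(P[...,2]<118);q=P[m]
A=np.c_[q[:,:2],np.ones(len(q))]; print(len(q),np.linalg.lstsq(A,q[:,2],rcond=None)[0])
from m import circ
print('WR',circ(q))
a,_=snap('scene','s11')
f=lambda i,s:cv2.resize(i,s,interpolation=2)
cv2.imwrite('pics/v11.png',np.hstack([f(a[100:340,100:400],(400,320)),f(w,(400,320))]))
E
```

```text
time: 26.47
tool_pos: [523.5, 267.3, 280.7]
tcp_rot: [-179.8, -0.1, 4.0]
ft_force: [0.5, -0.5, -0.3]
finger_gap: 0.1
grip_force: 0.0
442 [531.1035982  134.84747193 133.04569233] 136.95253619744807
3200 [2.25328702e-03 5.89879547e-03 1.06263224e+02]
scene bowl 206 (array([531.37661338, 112.64212091]), np.float64(71.15586009409105))
cup 191 (array([ 351.05553157, -115.53400767]), np.float64(212.29343996341032)) 72.27443365758461
knob 16 [520.87703746 263.36284493 193.04310608] [514.33160276 254.91776326 188.23730145] [529.36255243 270.20425544 198.19375987]
mtop 0 ((0.0, 0.0), (0.0, 0.0), 0.0)
flat 3690 ((554.2862548828125, -246.34579467773438), (171.4813232421875, 171.75723266601562), 78.94719696044922)
flat 670 ((919.5459594726562, -20.394149780273438), (26.60132598876953, 219.13999938964844), 5.619724750518799)
h22 142 ((42.39861297607422, -19.36712646484375), (134.13560485839844, 54.78549575805664), 66.2707290649414)
h22 489 ((411.8887634277344, 356.89276123046875), (79.6353530883789, 83.75518035888672), 30.821914672851562)
h22 205 ((576.2070922851562, 72.01211547851562), (229.2431
[... 1098 characters left out ...]
180236816406), (81.32057189941406, 86.2861557006836), 30.89314079284668)
h22 175 ((534.00390625, 28.765731811523438), (168.82156372070312, 8.782224655151367), 3.567786693572998)
h22 187 ((14.253791809082031, -41.21101379394531), (136.17955017089844, 58.81186294555664), 22.267488479614258)
h22 336 ((395.4713439941406, -261.67059326171875), (27.334836959838867, 86.85872650146484), 57.0544548034668)
bottle 280 [693.09923632 339.45706502  97.10790888] [669.64655846 325.70099102  30.21981655] [722.04487211 360.46110964 167.35272017]
hammer [ 271.11799505 -437.58100277    5.1223511 ] [ 419.93302622 -228.70300881   27.43940838]
WR (array([531.14604355, 113.00419754]), np.float64(70.61861212532985))
```

View pics/v11.png

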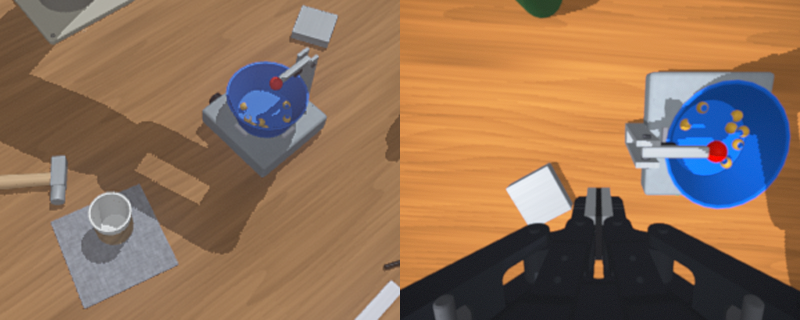

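The clamp arm now lies level over the bowl: knob at (717,152), top at 137 mm as expected. The bowl is centred and level, the beads are inside it, and the cup is upright on the mat at (110,215). I'll wait briefly for it to settle, then hand in.

```bash
python3 -m handwheel '[[0,0,0,0,0,0,0],[0,0,0,0,0,0,0],[0,0,0,0,0,0,0],[0,0,0,0,0,0,0],[0,0,0,0,0,0,0],[0,0,0,0,0,0,0],[0,0,0,0,0,0,0],[0,0,0,0,0,0,0]]' | head -1
python3 -c "
from bench import r
print(r.hand_in())"
```

```text
time: 27.23
the job is handed in; nothing more can be done
None
```

The job is handed in at about 27 s: all seven beads are in the seated bowl, the empty cup stands upright on the mat, the clamp arm is level with its foot on the rim, and no bystander was touched; the hand-in returned no score.

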